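# Touch-off check of the welding bench pins

### The arm

A 6-joint arm with a two-finger parallel gripper is mounted at the origin on the work surface. World frame = base frame: x ahead of the robot, y to its left, z up, the work surface at z = 0. Lengths are in m, angles in rad, forces in N, time in s.
With the tool pointing down it reaches from about 0.35 to 0.85 m from the base axis. Payload 8.1 kg.
Tool frame: the origin (TCP) lies midway between the tips of the shut fingers; the grasp point (between the pads) lies 19 mm behind it (robot.tcp_to_grasp is the distance from the TCP to the grasp point, in m); z points along the fingers, y is the direction in which the jaws open and shut (so a half turn about z gives the same grasp; the last joint's range is limited). The gripper opens to 93 mm and grips with 3 to 60 N. Pads are 15 mm wide; open, the fingers measure 128 mm over their backs; the gripper's body (75 mm by 188 mm) begins 65 mm behind the grasp point.
Start: joints at [1.201, 0.13, 1.488, -0, 1.523, -0.085], TCP at [0.169, 0.576, 0.197] pointing down, gripper open.
Joint ranges: [-2.96, 2.96], [-0.89, 2.26], [0.02, 2.5], [-1.34, 4.48], [0, 2.73], [-2.66, 2.66]. Speed limits (rad/s): [2.39, 2.39, 2.79, 3.14, 3.14, 3.14].

### API

Orientations are given as a rotation vector (axis times angle).
In Python, from plant import robot gives the robot as it stands.
- The arm moves only by the tool send_rows, never from a script. Its argument "series" is a list of rows, each an object of numbers: "wx", "wy", "wz": the turn, a rotation vector about the world's x, y, z in rad; "dx", "dy", "dz": the shift along the world's x, y, z in cm; "fingers": the closure in counts, from 0 (fully open) to 255 (shut). In form: [{"wx": .., "wy": .., "wz": .., "dx": .., "dy": .., "dz": .., "fingers": ..}, ...]. A call has 1 to 20 rows; each row shifts and turns the pose as measured when the row begins; what a row does not reach is not made up. A row lasts 1/12 s, in which the tool goes at most 41.7 mm and 7.16 degrees, less where a joint would pass 70% of its speed; a pose out of reach is approached as far as the arm can. A call is refused whole if a number of a shift passes 4.17 or a number of a turn 0.125, either way. A call with a gripper value outside its range is refused whole. The fingers move at their own pace and stop on an object; "newtons" is the grip in N (left out, the last holds). Time passes only in rows, so rows that do not move let the fingers close. It gives the time, the measured TCP pose, the force and the opening at its end, in the units of the state.
- robot.read_state(): the state, without advancing time (a new reading comes with each control period).
- robot.read_camera(name): name is "side" or "top"; returns the picture (400x640x3 uint8, red, green, blue); there is no depth.
- robot.camera_info(name): a dict with "intrinsics" (3x3 intrinsics, pixels), "k1" (the pictures are not rectified: a ray, as slopes to the right and down, at radius r is drawn at 1 + k1 r^2 times it, then the intrinsics apply), "extrinsics" (4x4, takes a point from world to camera coordinates). Camera axes: x right, y up, looking along -z (the intrinsics and any distortion apply to the point x, -y, -z); pixel columns grow to the right and rows downward; lengths in m; the calibration is good to about 2 mm. A picture is of the moment at which its call begins. camera_info takes no time and is no camera call.
- robot.close_job(): hands the job in, once; it reports no verdict.
The state is a dict: "t": time; "q": joint angles; "dq": joint speeds; "joint_torque": joint torques, N m; "tool_pos": TCP position; "orientation": TCP orientation; "force": force on the tool from outside, world axes, zero at the start; "wrist_torque": the same for the moment, N m; "opening": finger opening in m.
Only numpy, scipy, OpenCV 4.12 (cv2) and the standard library are available. Lean on these libraries where they do the work, as an engineer would, in place of code of your own. Each camera call takes 0.05 s, during which the arm holds its last target.

### The job

Before the weld run, do the touch-off check on the bench: touch the square-headed pin first, then the large round-headed pin, then the bar-headed pin, each lightly from above so that it sinks by about 10 mm and stays there, without driving any of them down to its stop. Nothing is to be pulled up or lifted, and the small round-headed pin and all the loose things are to be left alone.

Things in the scene. Friction and masses are not known exactly. Their poses are not given: they have to be found in the camera images.
- top_square (a point): centre of the top face of the pin with the SQUARE head, 48 x 48 mm, its top 115 mm above the bench when fully up; the point sinks with the pin, z axis up. Bright steel head 10 mm thick on a 14 mm stem in a dark steel post (32 mm, collar 38 mm wide) on a fixed round magnetic base 56 mm wide and 22 mm high
- pin_square (a joint): how far this pin has sunk, in m: 0 = fully up, 0.026 = driven down on its stop; starts between 0 and 0.003. Held by friction only: about 3.5 N moves it, it has no spring and stays where it is left
- top_round (a point): centre of the top face of the pin with the LARGE ROUND head, a 56 mm disc, its top 100 mm above the bench when fully up; the point sinks with the pin, z axis up. Bright steel head 10 mm thick on a 14 mm stem in a dark steel post (32 mm, collar 38 mm wide) on a fixed round magnetic base 56 mm wide and 22 mm high
- pin_round (a joint): how far this pin has sunk, in m: 0 = fully up, 0.026 = driven down on its stop; starts between 0 and 0.003. Held by friction only: about 3.5 N moves it, it has no spring and stays where it is left
- top_bar (a point): centre of the top face of the pin with the long narrow BAR head, 80 x 20 mm (long along its own y), its top 90 mm above the bench when fully up; the point sinks with the pin, z axis up. Bright steel head 10 mm thick on a 14 mm stem in a dark steel post (32 mm, collar 38 mm wide) on a fixed round magnetic base 56 mm wide and 22 mm high
- pin_bar (a joint): how far this pin has sunk, in m: 0 = fully up, 0.026 = driven down on its stop; starts between 0 and 0.003. Held by friction only: about 3.5 N moves it, it has no spring and stays where it is left
- top_small (a point): centre of the top face of the pin with the SMALL ROUND head, an 18 mm disc, its top 105 mm above the bench when fully up; not part of the check; the point sinks with the pin, z axis up. Bright steel head 10 mm thick on a 14 mm stem in a dark steel post (32 mm, collar 38 mm wide) on a fixed round magnetic base 56 mm wide and 22 mm high
- pin_small (a joint): how far this pin has sunk, in m: 0 = fully up, 0.026 = driven down on its stop; starts between 0 and 0.003. Held by friction only: about 3.5 N moves it, it has no spring and stays where it is left
- bracket: small welded steel angle bracket, 55 x 40 mm foot, 50 mm high, loose, among the pins; origin under the foot's centre; to be left alone
- tube: upright steel tube offcut, 48 mm wide, 45 mm high, loose, among the pins; origin at the underside; to be left alone
- collar: dark steel collar, 42 mm wide, 22 mm high, lying loose among the pins; origin at the underside; to be left alone
- hammer: hammer, 260 mm long, lying beyond the pins; loose; to be left alone
- wrench: wrench, 200 mm long, lying beyond the pins; loose; to be left alone
- can: grey can, 60 mm wide, 120 mm high, standing at the robot's right; loose; to be left alone
- washer_stack: short stack of steel washers, 40 mm wide, 24 mm high, on the robot's side of the pins; loose; to be left alone

How it is judged:
On the way, in this order (a step that is already met when the one before it is completed fails the run):
1. the square-headed pin is touched down while the others still stand up (value of joint pin_square between 0.006 and 0.021 m and value of joint each of pin_round, pin_bar, pin_small below 0.005 m), for 0.2 s.
2. the large round-headed pin is touched down next, the bar-headed one still up (value of joint pin_square between 0.006 and 0.021 m and value of joint pin_round between 0.006 and 0.021 m and value of joint each of pin_bar, pin_small below 0.005 m), for 0.2 s.
3. the bar-headed pin is touched down last (value of joint pin_square between 0.006 and 0.021 m and value of joint pin_round between 0.006 and 0.021 m and value of joint pin_bar between 0.006 and 0.021 m and value of joint pin_small below 0.005 m), for 0.2 s.
At the end, for the whole second after the job is handed in: the square, large round and bar-headed pins each stand sunk between 6 and 21 mm (of 26), the small round one less than 5 mm, and every loose thing is within 20 mm of where it began (all of step 3 and distance of each of bracket, tube, collar, hammer, wrench, can, washer_stack from where it was at the start of the episode below 0.02 m); the robot touches nothing.
It fails at once if a pin is driven down to its stop (sunk more than 23 mm) (value of joint any of pin_square, pin_round, pin_bar, pin_small above 0.023 m).
It fails at once if a pin is pulled up (2 mm or more above its fully-up mark) (value of joint any of pin_square, pin_round, pin_bar, pin_small below -0.002 m).
It fails at once if the small round-headed pin is pressed (sunk 5 mm or more) (value of joint pin_small above 0.005 m).
It fails at once if a loose thing is moved more than 20 mm or lifted (distance of any of bracket, tube, collar, hammer, wrench, can, washer_stack from where it was at the start of the episode above 0.02 m).
It also fails if it takes over 43 s, if anything falls off the work surface, if the arm or the gripper's body presses on something with over 40 N, if the wrist force passes 120 N, or if a joint passes its speed limit or range.

## Working session

There is one attempt and no reset: what is moved stays moved. The work goes in short steps, Python scripts to look and compute and a tool call to move; the robot and the scene stay as the last step left them, time stands still between calls to the robot, and variables do not carry over. Pictures are saved under pics/ and viewed, and the job is handed in when it is done.

Besides the shell and the picture viewer there is one more tool, called after ">>>" in YAML: its name, and indented under it one key for each argument. send_rows: Moves the arm, as the interface text tells. Its arguments: {"type":"object","properties":{"series":{"type":"array","items":{"type":"object","properties":{"wx":{"type":"number"},"wy":{"type":"number"},"wz":{"type":"number"},"dx":{"type":"number"},"dy":{"type":"number"},"dz":{"type":"number"},"fingers":{"type":"number"}}}},"newtons":{"type":"number"}},"required":["series"]}

```bash
mkdir -p pics; ls
python3 - <<'E'
from plant import robot
import cv2
for n in ("side","top"):
    im=robot.read_camera(n); cv2.imwrite(f"pics/{n}0.png",im[:,:,::-1])
    i=robot.camera_info(n); print(n,i)
print(robot.read_state())
E
```

```text
pics
side {'intrinsics': array([[382.19377182,   0.        , 319.31895351],
       [  0.        , 382.19377182, 199.49407689],
       [  0.        ,   0.        ,   1.        ]]), 'k1': -0.08520528082192158, 'extrinsics': array([[-0.95448913, -0.29786551,  0.01505461,  0.52083031],
       [ 0.19354351, -0.58021127,  0.79113576, -0.22233019],
       [-0.22691721,  0.75804421,  0.61145528, -0.75087349],
       [ 0.        ,  0.        ,  0.        ,  1.        ]])}
top {'intrinsics': array([[371.20511696,   0.        , 321.21935419],
       [  0.        , 371.20511696, 202.52743498],
       [  0.        ,   0.        ,   1.        ]]), 'k1': -0.07668917420158125, 'extrinsics': array([[ 0.00765336, -0.99978084,  0.01948575, -0.09679599],
       [ 0.99557672,  0.00944304,  0.0934763 , -0.56950035],
       [-0.09363982,  0.01868415,  0.9954308 , -0.97716148],
       [ 0.        ,  0.        ,  0.        ,  1.        ]])}
{'t': 0.1, 'q': array([ 1.20059490e+00,  1.31086258e-01,  1.48913396e+00, -4.72056786e-06,
        1.52301438e+00, -8.54102426e-02]), 'dq': array([ 0.00338106, -0.00131742, -0.00248361, -0.00046315,  0.00115381,
        0.00062864]), 'joint_torque': array([ 1.02087903e-03, -5.61334491e+01, -4.93098056e+01,  7.70612829e-02,
        2.89924111e-02, -1.44981482e-05]), 'tool_pos': array([0.16836486, 0.57533212, 0.19591201]), 'orientation': array([-4.45786222e-01, -3.10943271e+00,  2.51390527e-03]), 'force': array([ 0.87086673, -0.5039845 , -0.13820517]), 'wrist_torque': array([0.03507483, 0.0020084 , 0.02884977]), 'opening': 0.09302794680753317}
```

View pics/top0.png

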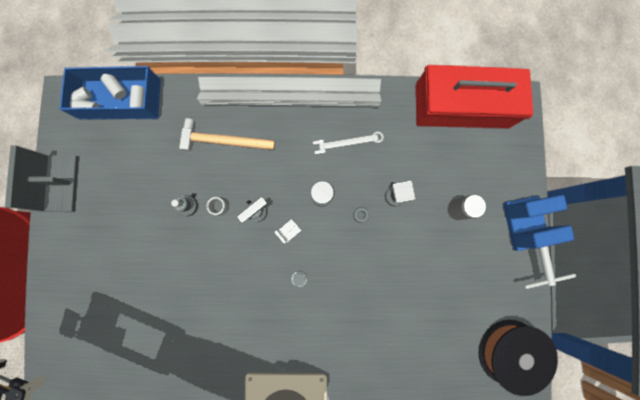

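View pics/side0.png

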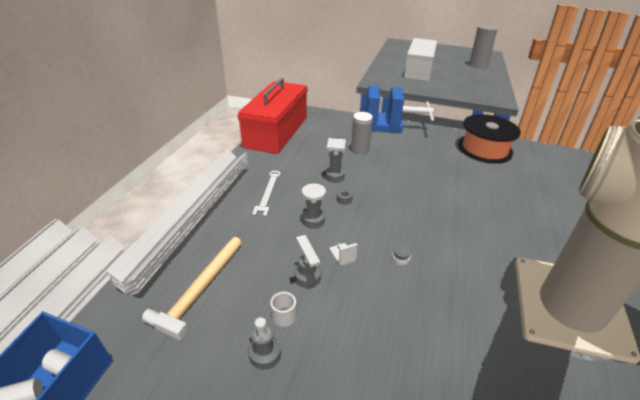

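The top view shows the square head at about (403,191), the large round head at (322,193), the bar at (253,210) and the small round pin at (183,204). The bracket is at (288,231), tube at (216,206), collar at (361,214), washers at (299,279) and can at (472,206). The side view shows the same layout, with the square at (336,145), round at (314,192), bar at (307,250) and small at (262,330).

```bash
cat > h.py <<'E'
import cv2, numpy as np
from plant import robot
def ray(info,px):
    K=info["intrinsics"];k=info["k1"];E=info["extrinsics"]
    d=np.array([(px[0]-K[0,2])/K[0,0],(px[1]-K[1,2])/K[1,1]])
    u=d.copy()
    for _ in range(30): u=d/(1+k*(u@u))
    v=E[:3,:3].T@np.array([u[0],-u[1],-1.]); o=-E[:3,:3].T@E[:3,3]
    return o,v
def onz(info,px,z):
    o,v=ray(info,px); return o+v*(z-o[2])/v[2]
def proj(info,p):
    K=info["intrinsics"];E=info["extrinsics"];c=E[:3,:3]@np.array(p)+E[:3,3]
    u=np.array([c[0],-c[1]])/-c[2];u=u*(1+info["k1"]*(u@u))
    return u*K[0,0]+K[:2,2]
E
python3 - <<'E'
from h import *
I={n:robot.camera_info(n) for n in("top","side")}
seeds={"top":{"square":(403,191,.115),"round":(322,193,.1),"bar":(253,210,.09),"small":(181,204,.105)},
"side":{"square":(336,144,.115),"round":(314,191,.1),"bar":(307,250,.09),"small":(262,323,.105)}}
for n in I:
    im=cv2.imread(f"pics/{n}0.png"); g=im.min(2)
    for k,(x,y,z) in seeds[n].items():
        w=22; x0,y0=x-w,y-w
        c=g[y0:y+w,x0:x+w]
        for th in (170,205):
            m=(c>th).astype(np.uint8); nl,l,s,ce=cv2.connectedComponentsWithStats(m)
            if nl<2: continue
            j=min(range(1,nl),key=lambda j:np.hypot(*(ce[j]-w))-s[j,4]*.02)
            p=ce[j]+[x0,y0]
            cn=max(cv2.findContours((l==j).astype(np.uint8),0,1)[0],key=cv2.contourArea)
            r=cv2.minAreaRect(cn)
            print(n,k,th,s[j],p.round(1),onz(I[n],p,z).round(4),"rect",np.round(r[1],1),round(r[2]), onz(I[n],np.array(r[0])+[x0,y0],z).round(4))
            if k=="bar" or k=="square":
                b=cv2.boxPoints(r)+[x0,y0]; print([onz(I[n],q,z)[:2].round(3).tolist() for q in b])
im=cv2.imread("pics/top0.png");cv2.imwrite("pics/tz.png",cv2.resize(im[165:245,160:430],None,fx=2.9,fy=2.9,interpolation=2))
im=cv2.imread("pics/side0.png");cv2.imwrite("pics/sz.png",cv2.resize(im[120:360,220:380],None,fx=2.5,fy=2.5,interpolation=2))
for n,p,z in (("bracket",(288,231),.05),("tube",(216,206),.045),("collar",(361,214),.022),("can",(474,206),.12),("washers",(299,279),.024)): print(n,onz(I["top"],p,z).round(3))
E
```

```text
top square 170 [ 12  12  22  21 365] [403.7 191.2] [ 0.5926 -0.2961  0.115 ] rect [19.  19.2] 79 [ 0.5925 -0.296   0.115 ]
[[0.611, -0.268], [0.621, -0.316], [0.574, -0.324], [0.564, -0.277]]
top square 205 [ 13  12  20  21 325] [403.7 191.1] [ 0.5926 -0.2961  0.115 ] rect [18.4 17.6] 80 [ 0.5926 -0.2962  0.115 ]
[[0.611, -0.27], [0.62, -0.314], [0.574, -0.322], [0.566, -0.278]]
top round 170 [ 11  10  22  22 381] [321.7 192. ] [ 0.5903 -0.0915  0.1   ] rect [21. 21.] 90 [ 0.5914 -0.091   0.1   ]
top round 205 [ 12  11  21  21 354] [321.7 192. ] [ 0.5901 -0.0916  0.1   ] rect [20. 20.] 90 [ 0.5901 -0.0923  0.1   ]
top bar 170 [  7  10  28  24 257] [251.4 209.4] [0.5453 0.0859 0.09  ] rect [ 8.2 31.9] 51 [0.545  0.0864 0.09  ]
[[0.527, 0.124], [0.579, 0.062], [0.563, 0.049], [0.511, 0.11]]
top bar 205 [  7  10  28  24 230] [251.4 209.5] [0.5451 0.0858 0.09  ] rect [ 7.2 31.2] 51 [0.5451 0.0859 0.09  ]
[[0.527, 0.122], [0.577, 0.061], [0.563, 0.05], [0.513, 0.11]]
top small 170 [12 18  7  7 38] [174.2 202.8] [0.5589 0.2785 0.105 ] rect [5.7 6.4] 45 [0.559  0.2783 0.105 ]
top small 205 
[... 741 characters left out ...]
  24  30 314] [307.7 249.3] [0.5431 0.0897 0.09  ] rect [32.5  9.9] 61 [0.5433 0.0893 0.09  ]
[[0.578, 0.065], [0.566, 0.046], [0.511, 0.112], [0.523, 0.129]]
side bar 205 [ 12   8  22  28 261] [307.6 249.2] [0.5433 0.0895 0.09  ] rect [31.   8.6] 62 [0.5437 0.0889 0.09  ]
[[0.576, 0.064], [0.565, 0.048], [0.514, 0.112], [0.524, 0.126]]
side small 170 [15 16 11 11 91] [259.9 321.9] [0.5584 0.2813 0.105 ] rect [9.9 9.9] 45 [0.5582 0.2814 0.105 ]
side small 205 [16 17  9  9 63] [259.9 321.8] [0.5585 0.2811 0.105 ] rect [8. 8.] 90 [0.5582 0.2814 0.105 ]
bracket [ 0.492 -0.005  0.05 ]
tube [0.557 0.188 0.045]
collar [ 0.54  -0.201  0.022]
can [ 0.557 -0.474  0.12 ]
washers [ 0.365 -0.034  0.024]
```

View pics/tz.png

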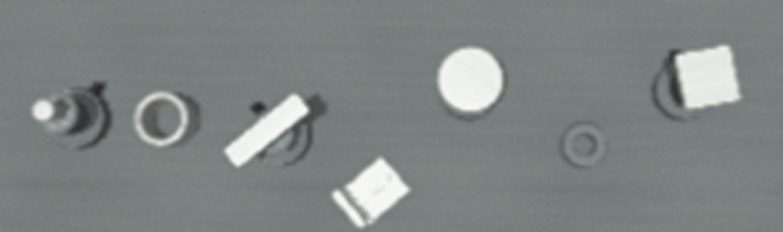

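View pics/sz.png

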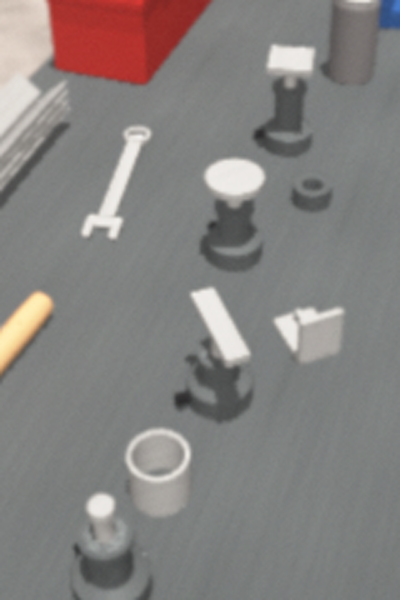

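Both views agree to within a few mm. The targets are square (0.592,-0.296), round (0.590,-0.091) and bar (0.5445,0.087). I'll shut the fingers and travel across at z≈0.2, above everything.

>>> send_rows:
  newtons: 10
  series:
    - {"dx":1.7,"dy":-3.4,"dz":0,"fingers":255}
    - {"dx":1.7,"dy":-3.4,"dz":0,"fingers":255}
    - {"dx":1.7,"dy":-3.4,"dz":0,"fingers":255}
    - {"dx":1.7,"dy":-3.4,"dz":0,"fingers":255}
    - {"dx":1.7,"dy":-3.4,"dz":0,"fingers":255}
    - {"dx":1.7,"dy":-3.4,"dz":0,"fingers":255}
    - {"dx":1.7,"dy":-3.4,"dz":0,"fingers":255}
    - {"dx":1.7,"dy":-3.4,"dz":0,"fingers":255}
    - {"dx":1.7,"dy":-3.4,"dz":0,"fingers":255}
    - {"dx":1.7,"dy":-3.4,"dz":0,"fingers":255}
    - {"dx":1.7,"dy":-3.4,"dz":0,"fingers":255}
    - {"dx":1.7,"dy":-3.4,"dz":0,"fingers":255}
    - {"dx":1.7,"dy":-3.4,"dz":0,"fingers":255}
    - {"dx":1.7,"dy":-3.4,"dz":0,"fingers":255}
    - {"dx":1.7,"dy":-3.4,"dz":0,"fingers":255}
    - {"dx":1.7,"dy":-3.4,"dz":0,"fingers":255}
    - {"dx":0,"dy":0,"dz":0,"fingers":255}

```text
schema error: expected keys wx, wy, wz, dx, dy, dz, fingers
```

>>> send_rows:
  newtons: 10
  series:
    - {"wx":0,"wy":0,"wz":0,"dx":1.7,"dy":-3.4,"dz":0,"fingers":255}
    - {"wx":0,"wy":0,"wz":0,"dx":1.7,"dy":-3.4,"dz":0,"fingers":255}
    - {"wx":0,"wy":0,"wz":0,"dx":1.7,"dy":-3.4,"dz":0,"fingers":255}
    - {"wx":0,"wy":0,"wz":0,"dx":1.7,"dy":-3.4,"dz":0,"fingers":255}
    - {"wx":0,"wy":0,"wz":0,"dx":1.7,"dy":-3.4,"dz":0,"fingers":255}
    - {"wx":0,"wy":0,"wz":0,"dx":1.7,"dy":-3.4,"dz":0,"fingers":255}
    - {"wx":0,"wy":0,"wz":0,"dx":1.7,"dy":-3.4,"dz":0,"fingers":255}
    - {"wx":0,"wy":0,"wz":0,"dx":1.7,"dy":-3.4,"dz":0,"fingers":255}
    - {"wx":0,"wy":0,"wz":0,"dx":1.7,"dy":-3.4,"dz":0,"fingers":255}
    - {"wx":0,"wy":0,"wz":0,"dx":1.7,"dy":-3.4,"dz":0,"fingers":255}
    - {"wx":0,"wy":0,"wz":0,"dx":1.7,"dy":-3.4,"dz":0,"fingers":255}
    - {"wx":0,"wy":0,"wz":0,"dx":1.7,"dy":-3.4,"dz":0,"fingers":255}
    - {"wx":0,"wy":0,"wz":0,"dx":1.7,"dy":-3.4,"dz":0,"fingers":255}
    - {"wx":0,"wy":0,"wz":0,"dx":1.7,"dy":-3.4,"dz":0,"fingers":255}
    - {"wx":0,"wy":0,"wz":0,"dx":0,"dy":0,"dz":0,"fingers":255}

```text
t: 1.35
tool_pos: [0.4057, 0.0739, 0.1864]
orientation: [-0.434, -3.107, 0.02]
force: [0.5, 0.6, -0.2]
opening: 0.0015
```

>>> send_rows:
  series:
    - {"wx":0,"wy":0,"wz":0,"dx":1.8,"dy":-3.4,"dz":0.2,"fingers":255}
    - {"wx":0,"wy":0,"wz":0,"dx":1.8,"dy":-3.4,"dz":0.2,"fingers":255}
    - {"wx":0,"wy":0,"wz":0,"dx":1.8,"dy":-3.4,"dz":0.2,"fingers":255}
    - {"wx":0,"wy":0,"wz":0,"dx":1.8,"dy":-3.4,"dz":0.2,"fingers":255}
    - {"wx":0,"wy":0,"wz":0,"dx":1.8,"dy":-3.4,"dz":0.2,"fingers":255}
    - {"wx":0,"wy":0,"wz":0,"dx":1.8,"dy":-3.4,"dz":0.2,"fingers":255}
    - {"wx":0,"wy":0,"wz":0,"dx":1.8,"dy":-3.4,"dz":0.2,"fingers":255}
    - {"wx":0,"wy":0,"wz":0,"dx":1.8,"dy":-3.4,"dz":0.2,"fingers":255}
    - {"wx":0,"wy":0,"wz":0,"dx":1.8,"dy":-3.4,"dz":0.2,"fingers":255}
    - {"wx":0,"wy":0,"wz":0,"dx":1.8,"dy":-3.4,"dz":0.2,"fingers":255}
    - {"wx":0,"wy":0,"wz":0,"dx":0,"dy":0,"dz":0,"fingers":255}
    - {"wx":0,"wy":0,"wz":0,"dx":0,"dy":0,"dz":0,"fingers":255}

```text
t: 2.35
tool_pos: [0.587, -0.2783, 0.1972]
orientation: [-0.435, -3.094, 0.01]
force: [-0.3, 0.5, 0.3]
opening: 0.0004
```

>>> send_rows:
  series:
    - {"wx":0,"wy":0,"wz":0,"dx":0.5,"dy":-1.7,"dz":-2,"fingers":255}
    - {"wx":0,"wy":0,"wz":0,"dx":0,"dy":0,"dz":-2,"fingers":255}
    - {"wx":0,"wy":0,"wz":0,"dx":0,"dy":0,"dz":-1.5,"fingers":255}
    - {"wx":0,"wy":0,"wz":0,"dx":0,"dy":0,"dz":-1,"fingers":255}
    - {"wx":0,"wy":0,"wz":0,"dx":0,"dy":0,"dz":0,"fingers":255}
    - {"wx":0,"wy":0,"wz":0,"dx":0,"dy":0,"dz":0,"fingers":255}

```text
t: 2.85
tool_pos: [0.5916, -0.2901, 0.1294]
orientation: [-0.431, -3.093, 0.007]
force: [-0.2, 0.3, 0.1]
opening: 0.0003
```

>>> send_rows:
  series:
    - {"wx":0,"wy":0,"wz":0,"dx":0,"dy":-0.5,"dz":-0.4,"fingers":255}
    - {"wx":0,"wy":0,"wz":0,"dx":0,"dy":0,"dz":-0.3,"fingers":255}
    - {"wx":0,"wy":0,"wz":0,"dx":0,"dy":0,"dz":-0.3,"fingers":255}
    - {"wx":0,"wy":0,"wz":0,"dx":0,"dy":0,"dz":0,"fingers":255}

```text
t: 3.18
tool_pos: [0.5932, -0.2946, 0.1227]
orientation: [-0.429, -3.098, 0.01]
force: [-0.2, 0.5, 0.4]
opening: 0.0003
```

Run:
```python
from h import *
for n in("side","top"):
    im=robot.read_camera(n)[:,:,::-1]; cv2.imwrite(f"pics/{n}1.png",im)
    p=(336,143) if n=="side" else (403,191)
    c=im[max(p[1]-60,0):p[1]+60,p[0]-80:p[0]+80]; cv2.imwrite(f"pics/{n}1z.png",cv2.resize(c,None,fx=3,fy=3,interpolation=2))
print(robot.read_state())
```

```text
{'t': 3.2833, 'q': array([-0.53154334,  0.35016636,  1.36822964, -0.01119553,  1.4331415 ,
       -1.82577256]), 'dq': array([ 1.60002282e-03, -3.18049378e-06, -2.43228838e-03,  5.57487084e-04,
        5.82345819e-04, -3.19851939e-03]), 'joint_torque': array([ 2.77461146e-02, -6.54506850e+01, -4.76319087e+01, -1.08143867e-01,
        1.34429019e-01, -1.44218415e-03]), 'tool_pos': array([ 0.5934875 , -0.29470715,  0.12327305]), 'orientation': array([-0.42872815, -3.09862536,  0.01004953]), 'force': array([ 0.7473378 , -0.12500066,  1.14939398]), 'wrist_torque': array([-0.02245222, -0.04950257,  0.04245082]), 'opening': 0.0007737313052228245}
```

View pics/side1z.png

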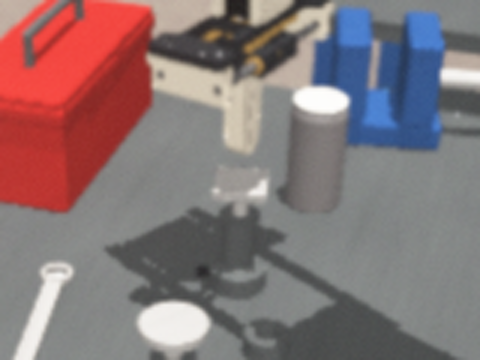

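Run:
```python
from h import *
I=robot.camera_info("side")
for p in ((.5935,-.2947,.1233),(.592,-.296,.115),(.5935,-.2947,.15)): print(proj(I,p).round(1), ((proj(I,p)-[256,83])*3).round())
```

```text
[335.5 140.1] [239. 171.]
[336.1 142.6] [240. 179.]
[335.9 131.2] [240. 145.]
```

View pics/top1z.png

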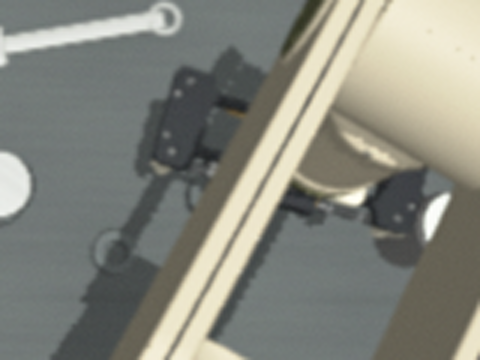

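The side view shows the shut fingertips directly above the square head: tip at zoomed (240,152), head centre at (240,183). The top view is blocked by the arm. The tip looks slightly higher than the TCP projection, so I'll go down in small steps and watch the force.

>>> send_rows:
  series:
    - {"wx":0,"wy":0,"wz":0,"dx":-0.1,"dy":-0.1,"dz":-0.4,"fingers":255}
    - {"wx":0,"wy":0,"wz":0,"dx":0,"dy":0,"dz":-0.3,"fingers":255}
    - {"wx":0,"wy":0,"wz":0,"dx":0,"dy":0,"dz":0,"fingers":255}

```text
t: 3.53
tool_pos: [0.593, -0.2963, 0.1169]
orientation: [-0.429, -3.1, 0.011]
force: [-0.8, -0.7, 0.5]
opening: 0.0003
```

Run:
```python
from h import *
im=robot.read_camera("side")[:,:,::-1]
cv2.imwrite(f"pics/s2z.png",cv2.resize(im[110:190,290:390],None,fx=7,fy=7,interpolation=2))
s=robot.read_state();print(s['tool_pos'],s['force'])
```

```text
[ 0.59303322 -0.29631038  0.11710109] [-0.94890478  0.69806226 -0.43158667]
```

View pics/s2z.png

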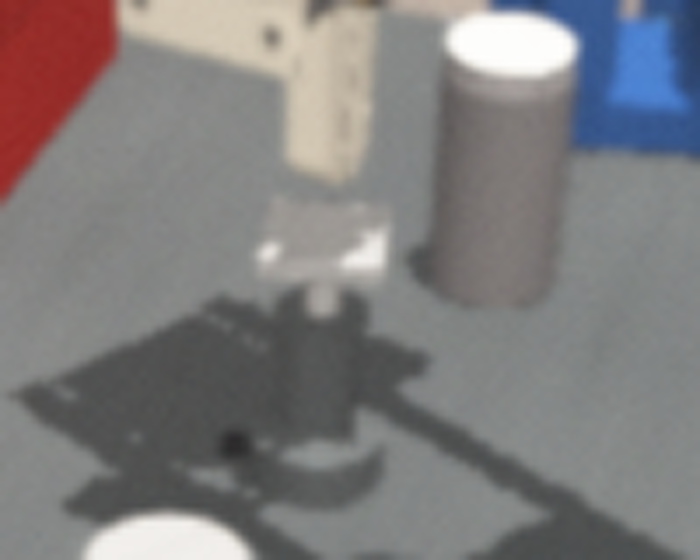

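The tip at zoomed (345,185) is still above the head's back edge at (330,205), and there is no contact force yet. I'll keep going down in small steps.

>>> send_rows:
  series:
    - {"wx":0,"wy":0,"wz":0,"dx":0,"dy":0,"dz":-0.3,"fingers":255}
    - {"wx":0,"wy":0,"wz":0,"dx":0,"dy":0,"dz":-0.2,"fingers":255}
    - {"wx":0,"wy":0,"wz":0,"dx":0,"dy":0,"dz":0,"fingers":255}

```text
t: 3.83
tool_pos: [0.593, -0.2964, 0.1116]
orientation: [-0.43, -3.1, 0.011]
force: [-0.2, 0.5, 0.0]
opening: 0.0006
```

Run:
```python
from h import *
im=robot.read_camera("side")[:,:,::-1]
cv2.imwrite(f"pics/s3z.png",cv2.resize(im[110:190,290:390],None,fx=7,fy=7,interpolation=2))
s=robot.read_state();print(s['tool_pos'],s['force'])
```

```text
[ 0.59297446 -0.29640754  0.11169582] [0.11588758 1.26341878 0.44445348]
```

View pics/s3z.png

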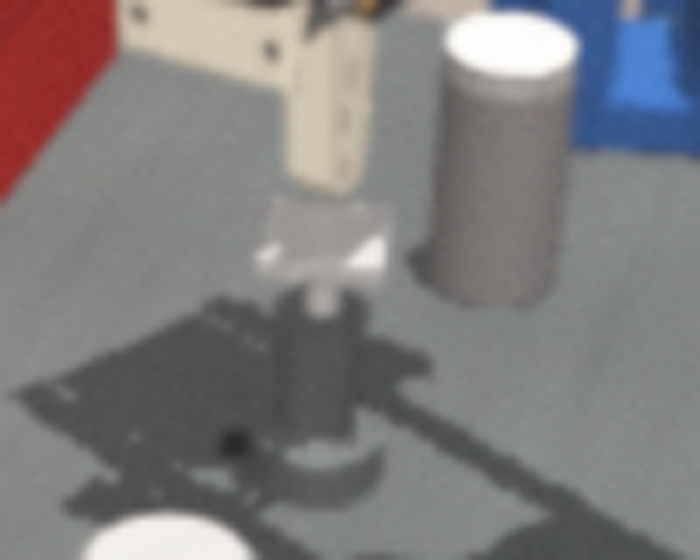

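Run:
```python
from h import *
I=robot.camera_info("top");S=robot.camera_info("side")
for z in (.21,.24,.27,.3): print(z,proj(I,(.5935,-.2947,z)).round(1))
# TCP pos hypothesised: tip seen at side (337,137) for z=.112,.123,.13
for z in (.112,.12,.128,.135): print(z,onz(S,(337,136.5),z).round(3))
```

```text
0.21 [413.2 185.5]
0.24 [416.9 183.6]
0.27 [420.8 181.5]
0.3 [425.1 179.3]
0.112 [ 0.6   -0.336  0.112]
0.12 [ 0.597 -0.321  0.12 ]
0.128 [ 0.593 -0.307  0.128]
0.135 [ 0.59  -0.294  0.135]
```

View pics/top1.png

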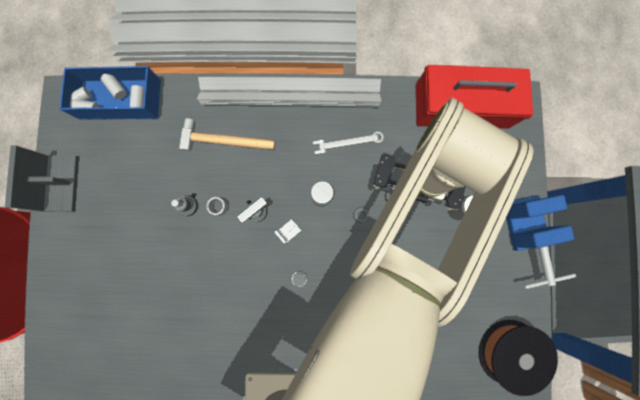

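The gripper body in the top view sits where the measured TCP x and y put it, so the sideways position is right. The real tip must therefore be about 18 to 20 mm above the reported TCP. I'll descend until I feel contact.

>>> send_rows:
  series:
    - {"wx":0,"wy":0,"wz":0,"dx":0,"dy":0,"dz":-0.3,"fingers":255}
    - {"wx":0,"wy":0,"wz":0,"dx":0,"dy":0,"dz":-0.3,"fingers":255}
    - {"wx":0,"wy":0,"wz":0,"dx":0,"dy":0,"dz":0,"fingers":255}

```text
t: 4.13
tool_pos: [0.5931, -0.2964, 0.1053]
orientation: [-0.43, -3.101, 0.011]
force: [0.5, -0.4, 0.6]
opening: 0.0003
```

>>> send_rows:
  series:
    - {"wx":0,"wy":0,"wz":0,"dx":0,"dy":0,"dz":-0.2,"fingers":255}
    - {"wx":0,"wy":0,"wz":0,"dx":0,"dy":0,"dz":-0.2,"fingers":255}

```text
t: 4.3
tool_pos: [0.5933, -0.2965, 0.1012]
orientation: [-0.429, -3.101, 0.012]
force: [-1.1, 0.1, -0.6]
opening: 0.0003
```

>>> send_rows:
  series:
    - {"wx":0,"wy":0,"wz":0,"dx":0,"dy":0,"dz":-0.2,"fingers":255}
    - {"wx":0,"wy":0,"wz":0,"dx":0,"dy":0,"dz":-0.2,"fingers":255}

```text
t: 4.47
tool_pos: [0.5933, -0.2965, 0.0968]
orientation: [-0.43, -3.101, 0.012]
force: [0.6, 0.1, 0.1]
opening: 0.0002
```

Run:
```python
from h import *
im=robot.read_camera("side")[:,:,::-1]
cv2.imwrite(f"pics/s4z.png",cv2.resize(im[110:190,290:390],None,fx=7,fy=7,interpolation=2))
s=robot.read_state();print(s['tool_pos'],s['force'])
```

```text
[ 0.59305882 -0.29634494  0.09624434] [-0.39073107  0.57349573 -0.78631198]
```

View pics/s4z.png

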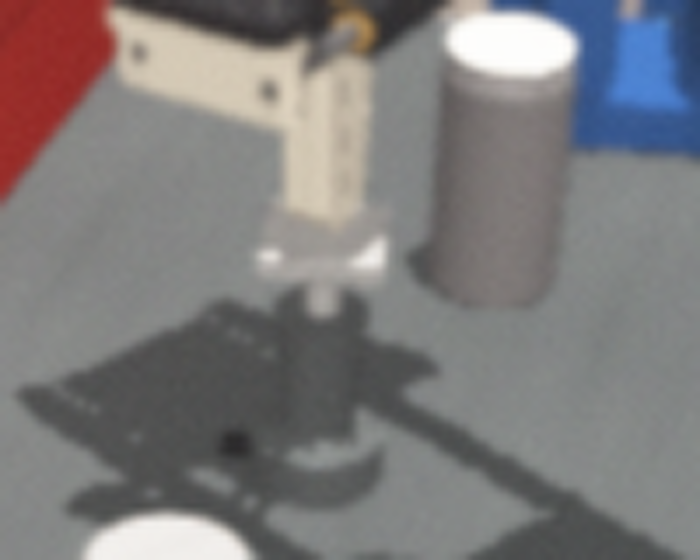

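The tip at zoomed (330,225) is now almost on the head's centre, and the head has not moved yet.

>>> send_rows:
  series:
    - {"wx":0,"wy":0,"wz":0,"dx":0,"dy":0,"dz":-0.2,"fingers":255}

```text
t: 4.6
tool_pos: [0.5932, -0.2964, 0.0944]
orientation: [-0.429, -3.101, 0.012]
force: [0.0, 0.6, 0.3]
opening: 0.0004
```

>>> send_rows:
  series:
    - {"wx":0,"wy":0,"wz":0,"dx":0,"dy":0,"dz":-0.2,"fingers":255}

```text
t: 4.68
tool_pos: [0.5932, -0.2964, 0.0922]
orientation: [-0.429, -3.101, 0.012]
force: [-1.6, 0.2, 2.9]
opening: 0.0
```

Run:
```python
from h import *
im=robot.read_camera("side")[:,:,::-1]
cv2.imwrite(f"pics/s5z.png",cv2.resize(im[110:190,290:390],None,fx=7,fy=7,interpolation=2))
s=robot.read_state();print(s['tool_pos'],s['force'])
```

```text
[ 0.59310902 -0.29639319  0.09192451] [0.16529466 0.152494   0.20117247]
```

View pics/s5z.png

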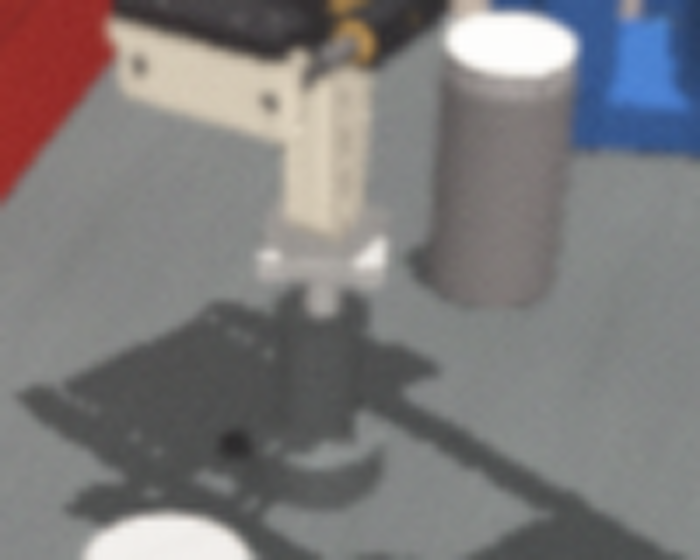

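Contact came at a TCP z of about 0.094 (2.9 N), and the head has just begun to sink. I'll go about 8 mm further.

>>> send_rows:
  series:
    - {"wx":0,"wy":0,"wz":0,"dx":0,"dy":0,"dz":-0.2,"fingers":255}
    - {"wx":0,"wy":0,"wz":0,"dx":0,"dy":0,"dz":-0.2,"fingers":255}
    - {"wx":0,"wy":0,"wz":0,"dx":0,"dy":0,"dz":-0.2,"fingers":255}

```text
t: 4.98
tool_pos: [0.5933, -0.2965, 0.0868]
orientation: [-0.429, -3.101, 0.012]
force: [-1.5, 1.8, 3.1]
opening: 0.0006
```

Run:
```python
from h import *
im=robot.read_camera("side")[:,:,::-1]
cv2.imwrite(f"pics/s6z.png",cv2.resize(im[110:190,290:390],None,fx=7,fy=7,interpolation=2))
s=robot.read_state();print(s['tool_pos'],s['force'])
```

```text
[ 0.59324238 -0.29645818  0.086308  ] [ 0.00496117 -0.64896919  2.92259724]
```

View pics/s6z.png

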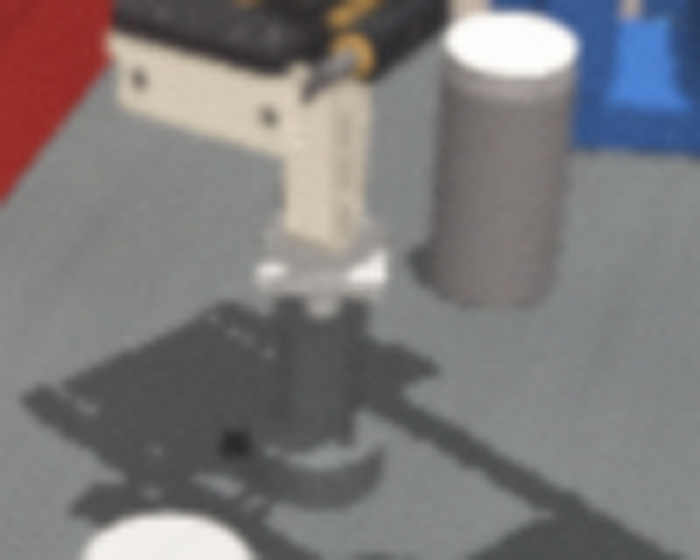

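The head has sunk about 8 to 9 mm. I'll go 2 mm further, then lift clear.

>>> send_rows:
  series:
    - {"wx":0,"wy":0,"wz":0,"dx":0,"dy":0,"dz":-0.2,"fingers":255}
    - {"wx":0,"wy":0,"wz":0,"dx":0,"dy":0,"dz":0,"fingers":255}
    - {"wx":0,"wy":0,"wz":0,"dx":0,"dy":0,"dz":0,"fingers":255}

```text
t: 5.28
tool_pos: [0.5935, -0.2966, 0.084]
orientation: [-0.43, -3.102, 0.012]
force: [-0.2, -0.0, 2.9]
opening: 0.0006
```

>>> send_rows:
  series:
    - {"wx":0,"wy":0,"wz":0,"dx":0,"dy":0,"dz":1,"fingers":255}
    - {"wx":0,"wy":0,"wz":0,"dx":0,"dy":0,"dz":2,"fingers":255}
    - {"wx":0,"wy":0,"wz":0,"dx":0,"dy":1,"dz":2,"fingers":255}
    - {"wx":0,"wy":0,"wz":0,"dx":0,"dy":4,"dz":0,"fingers":255}
    - {"wx":0,"wy":0,"wz":0,"dx":0,"dy":4,"dz":0,"fingers":255}
    - {"wx":0,"wy":0,"wz":0,"dx":0,"dy":4,"dz":0,"fingers":255}
    - {"wx":0,"wy":0,"wz":0,"dx":0,"dy":4,"dz":0,"fingers":255}
    - {"wx":0,"wy":0,"wz":0,"dx":0,"dy":3,"dz":0,"fingers":255}
    - {"wx":0,"wy":0,"wz":0,"dx":0,"dy":0,"dz":0,"fingers":255}
    - {"wx":0,"wy":0,"wz":0,"dx":0,"dy":0,"dz":0,"fingers":255}

```text
t: 6.12
tool_pos: [0.5923, -0.0906, 0.1414]
orientation: [-0.437, -3.105, 0.012]
force: [0.4, -0.7, -0.3]
opening: 0.0006
```

Run:
```python
from h import *
I=robot.camera_info("side")
im=robot.read_camera("side")[:,:,::-1]; cv2.imwrite("pics/s7.png",im)
cv2.imwrite(f"pics/s7z.png",cv2.resize(im[100:220,260:390],None,fx=5,fy=5,interpolation=2))
s=robot.read_state();print(s['t'],s['tool_pos'],s['force'])
def blob(im,x,y,w=22,th=170):
    g=im.min(2)[y-w:y+w,x-w:x+w]; nl,l,st,ce=cv2.connectedComponentsWithStats((g>th).astype(np.uint8))
    j=min(range(1,nl),key=lambda j:np.hypot(*(ce[j]-w))-st[j,4]*.02); return ce[j]+[x-w,y-w],st[j]
print(blob(cv2.imread("pics/side0.png"),336,144),blob(im,336,146))
for z in(.115,.105,.1): print(z,proj(I,(.592,-.296,z)))
```

```text
6.1667 [ 0.5924351  -0.0907992   0.14144326] [ 0.09978469 -0.02483237 -0.03681833]
(array([335.8988764 , 143.19101124]), array([ 13,  16,  19,  11, 178], dtype=int32)) (array([335.59585492, 146.02590674]), array([ 12,  17,  20,  12, 193], dtype=int32))
0.115 [336.08038892 142.62073679]
0.105 [335.9309416  145.82846776]
0.1 [335.8567729  147.41904326]
```

View pics/s7z.png

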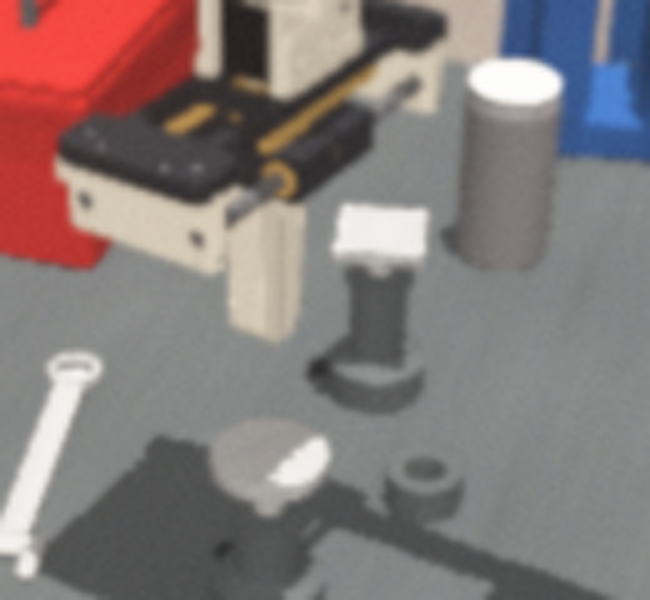

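The square pin stays down, about 9 mm by image shift (143.2 to 146.0 px). I'm now over the round head and will descend on it.

>>> send_rows:
  series:
    - {"wx":0,"wy":0,"wz":0,"dx":-0.2,"dy":0,"dz":-2,"fingers":255}
    - {"wx":0,"wy":0,"wz":0,"dx":0,"dy":0,"dz":-2,"fingers":255}
    - {"wx":0,"wy":0,"wz":0,"dx":0,"dy":0,"dz":-0.6,"fingers":255}
    - {"wx":0,"wy":0,"wz":0,"dx":0,"dy":0,"dz":-0.2,"fingers":255}
    - {"wx":0,"wy":0,"wz":0,"dx":0,"dy":0,"dz":0,"fingers":255}

```text
t: 6.58
tool_pos: [0.592, -0.0967, 0.095]
orientation: [-0.446, -3.108, 0.014]
force: [0.6, 0.2, -0.1]
opening: 0.0006
```

Run:
```python
from h import *
im=robot.read_camera("side")[:,:,::-1]
cv2.imwrite(f"pics/s8z.png",cv2.resize(im[150:240,265:365],None,fx=6,fy=6,interpolation=2))
s=robot.read_state();print(s['t'],s['tool_pos'],s['force'])
```

```text
6.6333 [ 0.59227776 -0.09678081  0.09546959] [-0.07469496  0.29068806  0.61658231]
```

View pics/s8z.png

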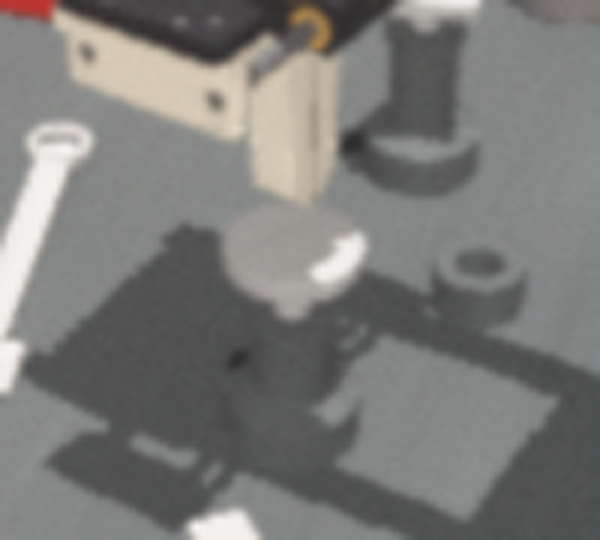

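The tip at zoomed (305,205) is above the round head, whose centre is at (295,248). The y position drifted by 6 mm, so I'll correct that while going down.

>>> send_rows:
  series:
    - {"wx":0,"wy":0,"wz":0,"dx":-0.2,"dy":0.5,"dz":-0.5,"fingers":255}
    - {"wx":0,"wy":0,"wz":0,"dx":0,"dy":0,"dz":-0.4,"fingers":255}
    - {"wx":0,"wy":0,"wz":0,"dx":0,"dy":0,"dz":0,"fingers":255}

```text
t: 6.88
tool_pos: [0.5916, -0.0929, 0.0883]
orientation: [0.449, 3.107, -0.015]
force: [0.2, -0.3, 0.8]
opening: 0.0003
```

>>> send_rows:
  series:
    - {"wx":0,"wy":0,"wz":0,"dx":0,"dy":0,"dz":-0.2,"fingers":255}

```text
t: 6.97
tool_pos: [0.5921, -0.093, 0.087]
orientation: [0.448, 3.106, -0.015]
force: [0.6, -0.1, -0.2]
opening: 0.0004
```

>>> send_rows:
  series:
    - {"wx":0,"wy":0,"wz":0,"dx":0,"dy":0,"dz":-0.2,"fingers":255}

```text
t: 7.05
tool_pos: [0.5924, -0.0929, 0.0852]
orientation: [0.448, 3.106, -0.015]
force: [0.1, 0.0, 0.1]
opening: 0.0005
```

>>> send_rows:
  series:
    - {"wx":0,"wy":0,"wz":0,"dx":0,"dy":0,"dz":-0.2,"fingers":255}

```text
t: 7.13
tool_pos: [0.5926, -0.0929, 0.0834]
orientation: [0.448, 3.105, -0.015]
force: [-0.2, -0.9, -0.1]
opening: 0.0004
```

>>> send_rows:
  series:
    - {"wx":0,"wy":0,"wz":0,"dx":0,"dy":0,"dz":-0.2,"fingers":255}

```text
t: 7.22
tool_pos: [0.5927, -0.0929, 0.0814]
orientation: [0.447, 3.105, -0.015]
force: [-0.7, -0.5, 0.5]
opening: 0.0004
```

Run:
```python
from h import *
im=robot.read_camera("side")[:,:,::-1]
cv2.imwrite(f"pics/s9z.png",cv2.resize(im[150:240,265:365],None,fx=6,fy=6,interpolation=2))
s=robot.read_state();print(s['t'],s['tool_pos'],s['force'])
```

```text
7.2667 [ 0.59241375 -0.09280472  0.08081742] [ 0.41259458 -0.48396811 -0.77923634]
```

View pics/s9z.png

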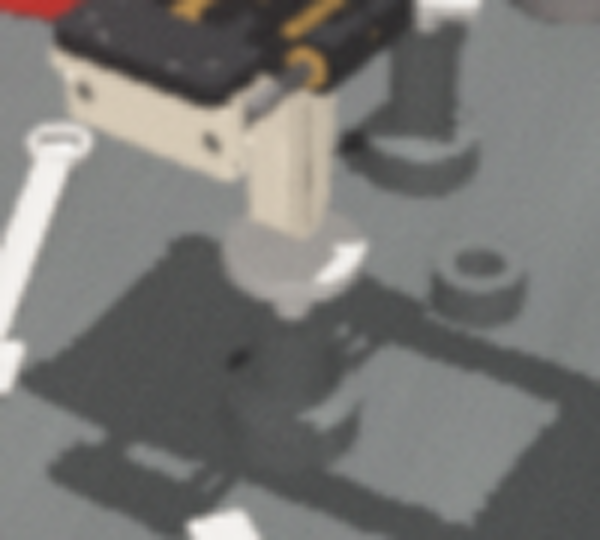

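The tip at zoomed (300,235) is just above the disc. Not yet in contact.

>>> send_rows:
  series:
    - {"wx":0,"wy":0,"wz":0,"dx":0,"dy":0,"dz":-0.2,"fingers":255}

```text
t: 7.35
tool_pos: [0.5927, -0.0928, 0.079]
orientation: [0.447, 3.105, -0.015]
force: [-0.7, -0.1, 0.5]
opening: 0.0002
```

>>> send_rows:
  series:
    - {"wx":0,"wy":0,"wz":0,"dx":0,"dy":0,"dz":-0.2,"fingers":255}

```text
t: 7.43
tool_pos: [0.5926, -0.0928, 0.0768]
orientation: [0.447, 3.105, -0.015]
force: [0.4, -0.3, -0.1]
opening: 0.0006
```

>>> send_rows:
  series:
    - {"wx":0,"wy":0,"wz":0,"dx":0,"dy":0,"dz":-0.2,"fingers":255}

```text
t: 7.52
tool_pos: [0.5927, -0.0928, 0.0747]
orientation: [0.447, 3.105, -0.015]
force: [-1.0, 0.3, 3.0]
opening: 0.0007
```

Contact at a TCP z of about 0.076. I'll press about 7 mm further.

>>> send_rows:
  series:
    - {"wx":0,"wy":0,"wz":0,"dx":0,"dy":0,"dz":-0.2,"fingers":255}
    - {"wx":0,"wy":0,"wz":0,"dx":0,"dy":0,"dz":-0.2,"fingers":255}
    - {"wx":0,"wy":0,"wz":0,"dx":0,"dy":0,"dz":-0.2,"fingers":255}
    - {"wx":0,"wy":0,"wz":0,"dx":0,"dy":0,"dz":0,"fingers":255}
    - {"wx":0,"wy":0,"wz":0,"dx":0,"dy":0,"dz":0,"fingers":255}

```text
t: 7.93
tool_pos: [0.5928, -0.0928, 0.0684]
orientation: [0.447, 3.105, -0.015]
force: [-0.8, -0.1, 4.4]
opening: 0.0001
```

Run:
```python
from h import *
im=robot.read_camera("side")[:,:,::-1]
cv2.imwrite(f"pics/s10z.png",cv2.resize(im[150:240,265:365],None,fx=6,fy=6,interpolation=2))
s=robot.read_state();print(s['t'],s['tool_pos'],s['force'])
```

```text
7.9833 [ 0.59273024 -0.09282366  0.06841368] [-0.33153142 -0.73279864  0.8728776 ]
```

View pics/s10z.png

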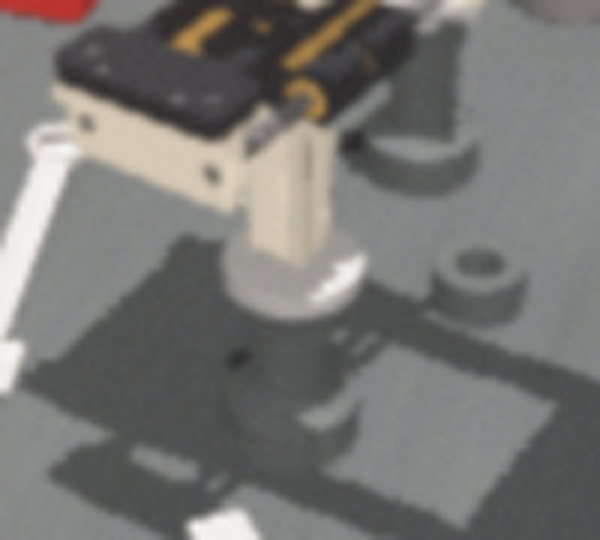

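>>> send_rows:
  series:
    - {"wx":0,"wy":0,"wz":0,"dx":0,"dy":0,"dz":-0.2,"fingers":255}
    - {"wx":0,"wy":0,"wz":0,"dx":0,"dy":0,"dz":0,"fingers":255}
    - {"wx":0,"wy":0,"wz":0,"dx":0,"dy":0,"dz":0,"fingers":255}

```text
t: 8.23
tool_pos: [0.5929, -0.0928, 0.0663]
orientation: [0.447, 3.105, -0.015]
force: [1.3, -0.2, 2.8]
opening: 0.0009
```

>>> send_rows:
  series:
    - {"wx":0,"wy":0,"wz":0,"dx":0,"dy":0,"dz":1,"fingers":255}
    - {"wx":0,"wy":0,"wz":0,"dx":0,"dy":0,"dz":2,"fingers":255}
    - {"wx":0,"wy":0,"wz":0,"dx":0,"dy":0,"dz":2,"fingers":255}
    - {"wx":0,"wy":0,"wz":0,"dx":-1,"dy":3.6,"dz":0,"fingers":255}
    - {"wx":0,"wy":0,"wz":0,"dx":-1,"dy":3.6,"dz":0,"fingers":255}
    - {"wx":0,"wy":0,"wz":0,"dx":-1,"dy":3.6,"dz":0,"fingers":255}
    - {"wx":0,"wy":0,"wz":0,"dx":-1,"dy":3.6,"dz":0,"fingers":255}
    - {"wx":0,"wy":0,"wz":0,"dx":-1,"dy":3.6,"dz":0,"fingers":255}
    - {"wx":0,"wy":0,"wz":0,"dx":0,"dy":0,"dz":0,"fingers":255}
    - {"wx":0,"wy":0,"wz":0,"dx":0,"dy":0,"dz":0,"fingers":255}
    - {"wx":0,"wy":0,"wz":0,"dx":0,"dy":0,"dz":0,"fingers":255}

```text
t: 9.15
tool_pos: [0.5409, 0.093, 0.1253]
orientation: [0.451, 3.099, -0.012]
force: [0.7, 0.1, 0.8]
opening: 0.0008
```

```bash
cat >> h.py <<'E'
def blob(im,x,y,w=22,th=170):
    g=im.min(2)[y-w:y+w,x-w:x+w]; nl,l,st,ce=cv2.connectedComponentsWithStats((g>th).astype(np.uint8))
    j=min(range(1,nl),key=lambda j:np.hypot(*(ce[j]-w))-st[j,4]*.02); return ce[j]+[x-w,y-w],st[j]
E
python3 - <<'E'
from h import *
I=robot.camera_info("side")
im=robot.read_camera("side")[:,:,::-1]; cv2.imwrite("pics/s11.png",im)
cv2.imwrite("pics/s11z.png",cv2.resize(im[130:310,240:370],None,fx=3.3,fy=3.3,interpolation=2))
s=robot.read_state();print(s['t'],s['tool_pos'],s['force'])
a=cv2.imread("pics/side0.png")
print(blob(a,336,144),blob(im,336,146)); print(blob(a,314,191),blob(im,314,194))
for z in(.1,.09): print(z,proj(I,(.59,-.091,z)))
E
```

```text
9.2 [0.54112736 0.09240998 0.1253958 ] [-0.42924685  0.44610484 -1.03154742]
(array([335.8988764 , 143.19101124]), array([ 13,  16,  19,  11, 178], dtype=int32)) (array([338.29752066, 145.72727273]), array([ 19,  17,  13,  12, 121], dtype=int32))
(array([313.4083045 , 190.44636678]), array([ 10,  14,  24,  16, 289], dtype=int32)) (array([303.  , 203.25]), array([10, 31,  3,  2,  4], dtype=int32))
0.1 [313.45027682 189.31554565]
0.09 [313.42598912 192.74877278]
```

View pics/s11z.png

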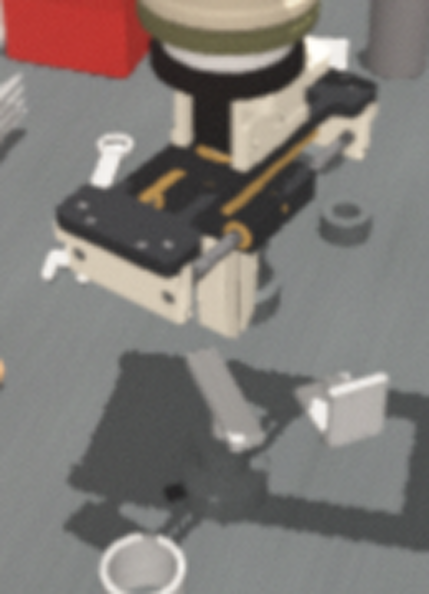

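The arm now hides the round head. The bar head is at zoomed (225,400), with the fingers above it. I'll fine-align in x and y, then descend.

>>> send_rows:
  series:
    - {"wx":0,"wy":0,"wz":0,"dx":0.3,"dy":-0.5,"dz":-1.5,"fingers":255}
    - {"wx":0,"wy":0,"wz":0,"dx":0,"dy":0,"dz":-1.5,"fingers":255}
    - {"wx":0,"wy":0,"wz":0,"dx":0,"dy":0,"dz":-1.0,"fingers":255}
    - {"wx":0,"wy":0,"wz":0,"dx":0,"dy":0,"dz":0,"fingers":255}
    - {"wx":0,"wy":0,"wz":0,"dx":0,"dy":0,"dz":0,"fingers":255}

```text
t: 9.62
tool_pos: [0.547, 0.0814, 0.0857]
orientation: [0.462, 3.094, -0.013]
force: [-0.5, -0.4, 0.4]
opening: 0.0006
```

Run:
```python
from h import *
im=robot.read_camera("side")[:,:,::-1]
cv2.imwrite("pics/s12z.png",cv2.resize(im[200:300,260:370],None,fx=6,fy=6,interpolation=2))
s=robot.read_state();print(s['t'],s['tool_pos'],s['force'])
I=robot.camera_info("side");print((proj(I,s['tool_pos']+[0,0,.0205])-[260,200])*6)
```

```text
9.6667 [0.54686565 0.08140827 0.08566805] [-0.35767517 -0.80343111 -0.85790113]
[283.0672372  241.02236152]
```

View pics/s12z.png

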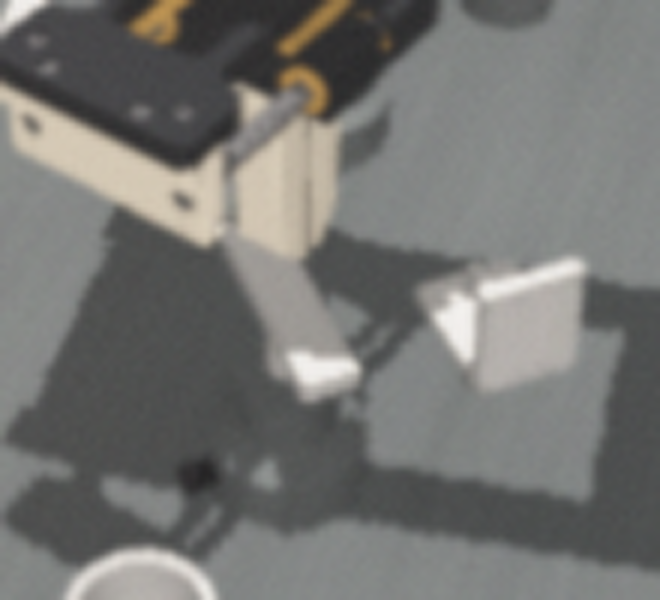

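The tip at zoomed (283,245) matches the projected tip. It still needs a shift of (-2.5, +6) mm to reach the bar's centre.

>>> send_rows:
  series:
    - {"wx":0,"wy":0,"wz":0,"dx":-0.3,"dy":0.6,"dz":0,"fingers":255}
    - {"wx":0,"wy":0,"wz":0,"dx":0,"dy":0,"dz":-0.4,"fingers":255}
    - {"wx":0,"wy":0,"wz":0,"dx":0,"dy":0,"dz":-0.4,"fingers":255}
    - {"wx":0,"wy":0,"wz":0,"dx":0,"dy":0,"dz":-0.2,"fingers":255}
    - {"wx":0,"wy":0,"wz":0,"dx":0,"dy":0,"dz":0,"fingers":255}

```text
t: 10.08
tool_pos: [0.5452, 0.0877, 0.0774]
orientation: [0.463, 3.091, -0.012]
force: [-0.2, 0.2, -0.5]
opening: 0.0007
```

Run:
```python
from h import *
im=robot.read_camera("side")[:,:,::-1]
cv2.imwrite("pics/s13z.png",cv2.resize(im[200:300,260:370],None,fx=6,fy=6,interpolation=2))
s=robot.read_state();print(s['t'],s['tool_pos'],s['force'])
```

```text
10.1333 [0.54525401 0.08772496 0.07748172] [-0.34201726 -0.61862379 -0.17786851]
```

View pics/s13z.png

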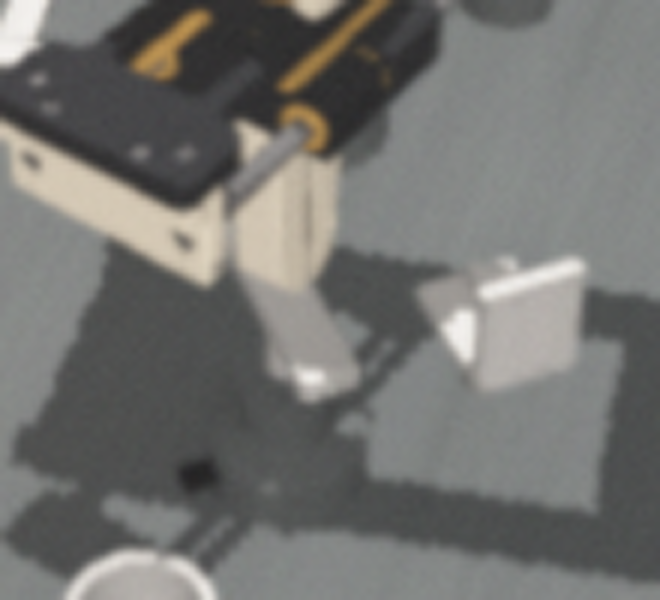

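Aligned with the bar, about 10 mm above it. Stepping down to contact.

>>> send_rows:
  series:
    - {"wx":0,"wy":0,"wz":0,"dx":0,"dy":0,"dz":-0.2,"fingers":255}
    - {"wx":0,"wy":0,"wz":0,"dx":0,"dy":0,"dz":-0.2,"fingers":255}
    - {"wx":0,"wy":0,"wz":0,"dx":0,"dy":0,"dz":-0.2,"fingers":255}

```text
t: 10.38
tool_pos: [0.5459, 0.0879, 0.0719]
orientation: [0.462, 3.089, -0.012]
force: [-0.1, 0.3, 0.6]
opening: 0.0003
```

>>> send_rows:
  series:
    - {"wx":0,"wy":0,"wz":0,"dx":0,"dy":0,"dz":-0.2,"fingers":255}

```text
t: 10.47
tool_pos: [0.5459, 0.0879, 0.0697]
orientation: [0.462, 3.089, -0.012]
force: [0.9, -0.3, -0.4]
opening: 0.0003
```

>>> send_rows:
  series:
    - {"wx":0,"wy":0,"wz":0,"dx":0,"dy":0,"dz":-0.2,"fingers":255}

```text
t: 10.55
tool_pos: [0.5459, 0.0879, 0.0675]
orientation: [0.462, 3.089, -0.012]
force: [-0.5, -0.2, -0.1]
opening: 0.0007
```

>>> send_rows:
  series:
    - {"wx":0,"wy":0,"wz":0,"dx":0,"dy":0,"dz":-0.2,"fingers":255}

```text
t: 10.63
tool_pos: [0.546, 0.088, 0.0654]
orientation: [0.462, 3.089, -0.012]
force: [-1.6, 0.2, 3.6]
opening: 0.0004
```

Contact at a TCP z of about 0.066. Pressing further.

>>> send_rows:
  series:
    - {"wx":0,"wy":0,"wz":0,"dx":0,"dy":0,"dz":-0.2,"fingers":255}
    - {"wx":0,"wy":0,"wz":0,"dx":0,"dy":0,"dz":-0.2,"fingers":255}
    - {"wx":0,"wy":0,"wz":0,"dx":0,"dy":0,"dz":-0.2,"fingers":255}
    - {"wx":0,"wy":0,"wz":0,"dx":0,"dy":0,"dz":-0.2,"fingers":255}
    - {"wx":0,"wy":0,"wz":0,"dx":0,"dy":0,"dz":0,"fingers":255}
    - {"wx":0,"wy":0,"wz":0,"dx":0,"dy":0,"dz":0,"fingers":255}

```text
t: 11.13
tool_pos: [0.546, 0.0879, 0.0568]
orientation: [0.462, 3.089, -0.012]
force: [-1.9, -0.7, 3.2]
opening: 0.0004
```

Run:
```python
from h import *
im=robot.read_camera("side")[:,:,::-1]
cv2.imwrite("pics/s14z.png",cv2.resize(im[200:300,260:370],None,fx=6,fy=6,interpolation=2))
s=robot.read_state();print(s['t'],s['tool_pos'],s['force'])
```

```text
11.1833 [0.54597703 0.08794539 0.05684808] [-0.50177101 -0.28419186  1.39161175]
```

View pics/s14z.png

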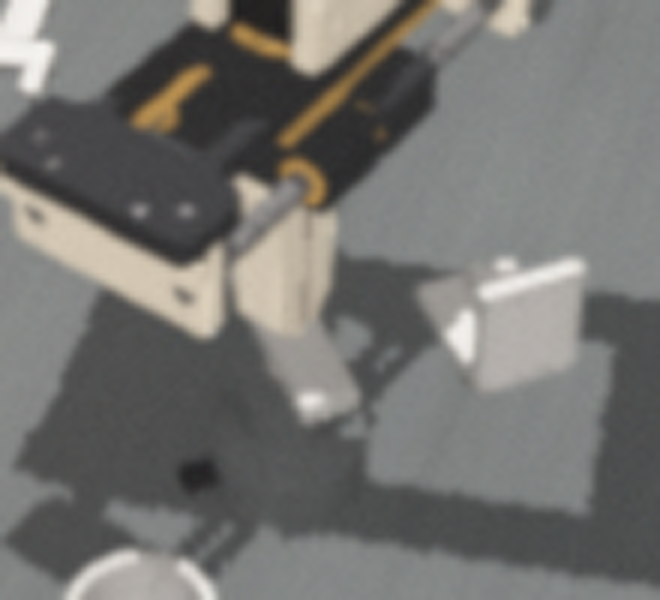

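The bar has sunk about 10 mm (its end moved from zoomed row 397 to 422). I'll lift and retreat so the cameras can see everything.

>>> send_rows:
  series:
    - {"wx":0,"wy":0,"wz":0,"dx":0,"dy":0,"dz":1,"fingers":255}
    - {"wx":0,"wy":0,"wz":0,"dx":0,"dy":0,"dz":3,"fingers":255}
    - {"wx":0,"wy":0,"wz":0,"dx":0,"dy":0,"dz":4,"fingers":255}
    - {"wx":0,"wy":0,"wz":0,"dx":0,"dy":0,"dz":4,"fingers":255}
    - {"wx":0,"wy":0,"wz":0,"dx":-2.2,"dy":3.2,"dz":0.2,"fingers":255}
    - {"wx":0,"wy":0,"wz":0,"dx":-2.2,"dy":3.2,"dz":0.2,"fingers":255}
    - {"wx":0,"wy":0,"wz":0,"dx":-2.2,"dy":3.2,"dz":0.2,"fingers":255}
    - {"wx":0,"wy":0,"wz":0,"dx":-2.2,"dy":3.2,"dz":0.2,"fingers":255}
    - {"wx":0,"wy":0,"wz":0,"dx":-2.2,"dy":3.2,"dz":0.2,"fingers":255}
    - {"wx":0,"wy":0,"wz":0,"dx":-2.2,"dy":3.2,"dz":0.2,"fingers":255}
    - {"wx":0,"wy":0,"wz":0,"dx":-2.2,"dy":3.2,"dz":0.2,"fingers":255}
    - {"wx":0,"wy":0,"wz":0,"dx":-2.2,"dy":3.2,"dz":0.2,"fingers":255}
    - {"wx":0,"wy":0,"wz":0,"dx":-2.2,"dy":3.2,"dz":0.2,"fingers":255}
    - {"wx":0,"wy":0,"wz":0,"dx":-2.2,"dy":3.2,"dz":0.2,"fingers":255}
    - {"wx":0,"wy":0,"wz":0,"dx":-2.2,"dy":3.2,"dz":0.2,"fingers":255}
    - {"wx":0,"wy":0,"wz":0,"dx":-2.2,"dy":3.2,"dz":0.2,"fingers":255}
    - {"wx":0,"wy":0,"wz":0,"dx":-2.2,"dy":3.2,"dz":0.2,"fingers":255}
    - {"wx":0,"wy":0,"wz":0,"dx":-2.2,"dy":3.2,"dz":0.2,"fingers":255}
    - {"wx":0,"wy":0,"wz":0,"dx":0,"dy":0,"dz":0,"fingers":255}
    - {"wx":0,"wy":0,"wz":0,"dx":0,"dy":0,"dz":0,"fingers":255}

```text
t: 12.85
tool_pos: [0.217, 0.553, 0.2268]
orientation: [0.471, 3.08, 0.008]
force: [0.7, -0.2, -0.2]
opening: 0.0005
```

Run:
```python
from h import *
s=robot.read_state();print(s['t'],s['tool_pos'],s['force'])
for n,pts in (("side",{"square":(336,145,.592,-.296,.115),"round":(314,193,.59,-.091,.1),"bar":(307,252,.544,.087,.09),"small":(260,322,.559,.28,.105)}),("top",{"square":(403,191,.592,-.296,.115),"round":(322,193,.59,-.091,.1),"bar":(253,210,.544,.087,.09),"small":(174,203,.559,.28,.105)})):
    I=robot.camera_info(n); a=cv2.imread(f"pics/{n}0.png"); im=robot.read_camera(n)[:,:,::-1]; cv2.imwrite(f"pics/{n}_end.png",im)
    d=cv2.absdiff(a,np.ascontiguousarray(im)).max(2); cv2.imwrite(f"pics/{n}_diff.png",cv2.convertScaleAbs(d,alpha=3))
    for k,(x,y,X,Y,Z) in pts.items():
        p0=blob(a,x,y)[0];p1,st=blob(im,x,y); g=proj(I,(X,Y,Z-.01))-proj(I,(X,Y,Z))
        print(n,k,p0.round(1),p1.round(1),st[4],"sink mm",round((p1-p0)@g/(g@g)*10,1))
```

```text
12.85 [0.21700697 0.55296469 0.22677267] [ 0.70376947 -0.22340548 -0.1919873 ]
side square [335.9 143.2] [335.6 146. ] 180 sink mm 8.9
side round [313.4 190.4] [313.4 193.7] 289 sink mm 9.4
side bar [307.7 249.3] [307.8 253.1] 303 sink mm 10.6
side small [259.9 321.9] [259.8 322. ] 91 sink mm 0.0
top square [403.7 191.2] [402.8 191.6] 360 sink mm 9.3
top round [321.7 192. ] [321.6 192.4] 380 sink mm 9.8
top bar [251.4 209.4] [251.9 209.8] 258 sink mm 8.9
top small [174.2 202.8] [174.2 202.8] 38 sink mm 0.0
```

View pics/side_end.png

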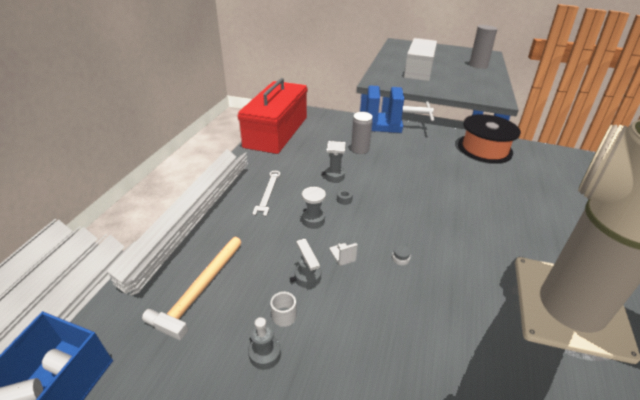

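View pics/top_diff.png

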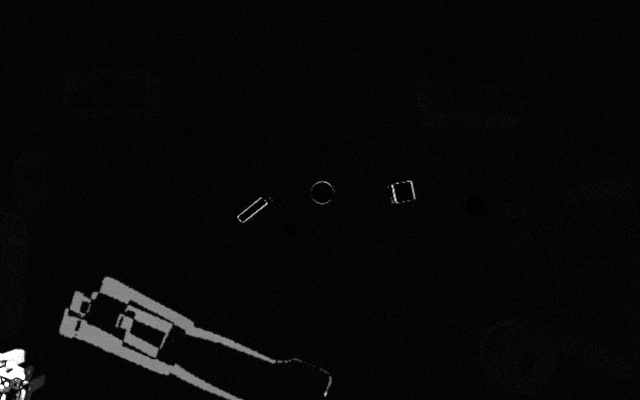

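The top-view difference shows only the three head outlines at (252,210), (322,193) and (403,191), plus the arm's shadow. No loose thing has moved. Handing in.

```bash
python3 -c "
from plant import robot
print(robot.close_job())"
```

```text
the job is handed in; nothing more can be done
None
```

I touched down the square-headed pin, then the large round one, then the bar-headed one with the shut fingers. I then lifted clear, retreated and handed the job in at about 13 s of the 43 s allowed. No verdict was reported.

**Pin depths:** these are from the last pictures and are relative to where each pin began, so add up to 3 mm for its starting depth.

| Pin | Side view | Top view |
|---|---|---|
| Square | 8.9 mm | 9.3 mm |
| Large round | 9.4 mm | 9.8 mm |
| Bar | 10.6 mm | 8.9 mm |
| Small round | 0.0 mm | 0.0 mm |

**Loose things:** comparing the first and last top views showed change only at the three pressed heads and in the arm and its shadow, so nothing loose had moved. The forces I read while pressing stayed below 5 N.

**Disagreement:** the real fingertips sit about 20 mm above the reported TCP, not at it. I therefore set each press by felt contact and the pictures, not by absolute height. For the bar, the two views differ by 1.7 mm, and the tool travel after contact (about 10 mm) lies between them. All of these are within the 6 to 21 mm limit.

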